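# Dock the loaded tube block in the strip reader and start it

## Robot

A 6-joint arm with a two-finger parallel gripper is mounted at the origin on the work surface. World frame = base frame: x ahead of the robot, y to its left, z up, the work surface at z = 0. Lengths are in m, angles in rad, forces in N, time in s.
With the tool pointing down it reaches from about 0.3 to 0.875 m from the base axis. Payload 6.4 kg.
Tool frame: the origin (TCP) lies on the mounting face of the last link; the fingertips stand 166 mm ahead of it and the grasp point (between the pads) lies 147 mm ahead of it; z points along the fingers, y is the direction in which the jaws open and shut (so a half turn about z gives the same grasp; the last joint's range is limited). The gripper opens to 88 mm and grips with 3 to 60 N. Pads are 18 mm wide; open, the fingers measure 123 mm over their backs; the gripper's body (75 mm by 187 mm) begins 45 mm behind the grasp point.
Start: joints at [-1.309, 0.181, 1.607, -0, 1.354, -0.206], TCP at [0.259, -0.513, 0.405] pointing down, gripper open.
Joint ranges: [-2.99, 2.99], [-0.89, 2.07], [0.3, 2.58], [-1.14, 4.28], [0, 2.63], [-3.12, 3.12]. Speed limits (rad/s): [2.57, 2.57, 3.01, 3.14, 3.14, 3.14].

## Interface

Orientations are given as a unit quaternion [w, x, y, z].
In Python, from station import env gives the robot as it stands.
- The arm moves only by the shell command python3 -m pendant 'ROWS' [FORCE]. ROWS is a JSON object of lists of equal length, an entry for each row: "slide": the shift along the tool's x, y, z in m, a list of three; "roll": the turn about the tool's z in degrees; "hand": the finger opening in m, from 0 to 0.0881. In form: {"slide": [[x, y, z], ...], "roll": [roll, ...], "hand": [hand, ...]}. A call has 1 to 12 rows; each row is the pose to reach, as a shift and turn from the pose commanded when the call began, along the tool's axes at that moment; what a row does not reach only later rows make up. A row lasts 1/12 s, in which the tool goes at most 41.7 mm and 7.16 degrees, less where a joint would pass 70% of its speed; a pose out of reach is approached as far as the arm can. A call with a gripper value outside its range is refused whole. The fingers move at their own pace and stop on an object; FORCE is the grip in N (left out, the last holds). Time passes only in rows, so rows that repeat a pose let the fingers close. It gives the time, the measured TCP pose, the force and the opening at its end, in the units of the state.
- env.state(): the state, without advancing time (a new reading comes with each control period).
- env.get_image(name): name is "side" or "top"; returns (picture, depth): 480x640x3 uint8, red, green, blue; 480x640 float32, m along the optical axis (not along the pixel's ray), 0 where there is no reading.
- env.camera_info(name): a dict with "vertical_fov" (degrees; the focal length in pixels is half the picture's height over the tangent of half this angle, whatever the lens; pixels are square), "cx", "cy" (the principal point, pixels), "D" ([k1, k2, p1, p2, k3] as OpenCV has them; the pictures are not rectified), "extrinsics" (4x4, takes a point from camera to world coordinates). Camera axes: x right, y down, z forward; pixel columns grow to the right and rows downward; lengths in m; the calibration is good to about 2 mm. A picture is of the moment at which its call begins. camera_info takes no time and is no camera call.
- env.close_job(): hands the job in, once; it reports no verdict.
Trained networks look in the newest picture that a camera, given by its name, has taken for a name from the list of things; names that differ only in an ending like _2 or _b are one class to them, and where a whole thing is asked for, a point or a joint stands for the part that bears it (a point fixed in the world has none). Each returns a list of dicts, best first, with "p" (0 to 1); they miss things now and then, are a little off and sometimes report something else, mostly with a low value. They report only what shows in the picture. A call takes as long as a camera call. They do not tell look-alikes from the thing itself.
- env.boxes_of(name, camera): "location" ([row, column] in pixels, amid what is visible of it).
- env.silhouettes(name, camera): "mask" (480x640 bool, what is visible of it) and "location" ([row, column] in pixels, amid what is visible of it).
The state is a dict: "time": time; "joints": joint angles; "joint_velocities": joint speeds; "joint_efforts": joint torques, N m; "eef_pos": TCP position; "orientation": TCP orientation; "ft_force": force on the tool from outside, world axes, zero at the start; "ft_torque": the same for the moment, N m; "gripper_width": finger opening in m.
Only numpy, scipy, OpenCV 4.12 (cv2) and the standard library are available. Lean on these libraries where they do the work, as an engineer would, in place of code of your own. Each camera call takes 0.05 s, during which the arm holds its last target.

## Task

Without picking anything up, push the black block with the eight white-capped tubes along the bench, into line with the reader's open bay and fully home against the stop at its end. Then press the reader's green button right down and let it go. Leave the blue button, the empty blue block, the canisters, the bottle and the timer alone.

Things in the scene. Friction and masses are not known exactly. Their poses are not given: they have to be found in the camera images.
- tube_block: Loose black metal tube block, 60 mm (own x) by 80 mm (own y) by 40 mm high, 0.3 to 0.65 kg; a row of eight white caps stands 6 mm above its top. Origin at the centre of its underside, z up. Starts on the robot's side of the bay, 12 to 15 cm left or right of its centre line, turned up to 0.35 rad from the reader's x.
- reader: White strip reader, fixed. Origin at bench level, mid-way along the stop (black upright face that ends the bay). x points from the bay's mouth into the machine (away from the robot within 0.2 rad), y left, z up. The machine spans x 0 to 170 mm, y +-90 mm, 56 mm high (76 mm from x = 100 mm on). With the block home, the block's 80 mm front face touches the stop: centre at x = -30 mm, y = 0, x axes parallel.
- bay_mouth (a point): Point at bench level on the bay's centre line, 45 mm in front of the stop (reader x = -45 mm). From here to the stop two parallel grey rails, 25 mm high and 12 mm thick, have inner faces at y = +-43 mm (3 mm free each side of the block); before it flared ends widen the mouth to about +-60 mm at x = -72 mm. The bay is open above and the bare bench is its floor.
- start_button_top (a point): Centre of the top of the green start button, a round spring button 24 mm across on top of the reader, 48 mm behind the stop face and 45 mm left (+y) of the centre line; pressed straight down.
- start_button (a joint): Travel of the green button: 0 = up, 0.006 m = right down; a spring lifts it again, and right down takes 5 N. It counts as pressed from 0.004 m.
- mode_button (a joint): Travel of the blue button, of the same kind, at the reader's right (-y): not to be pressed.
- spare_block: Blue tube block of the same size with a row of eight empty black wells, loose, on the other side of the bay's centre line from the black block. Origin at the centre of its underside. Leave it where it is.
- canister_a: White strip canister with a cap, 39 mm across and 108 mm high, loose, standing to the left of the machine. Origin at the centre of its underside.
- canister_b: The same kind of canister, standing to the right of the machine.
- canister_c: The same kind of canister, standing farther left, about 30 cm from the bay's centre line.
- bottle: Green bottle with a white cap, 52 mm across and 120 mm high, loose, standing about 30 cm to the right of the bay's centre line. Origin at the centre of its underside.
- timer: Yellow square timer lying flat, 62 by 62 by 18 mm, loose, to the right of the blocks. Origin at the centre of its underside.
There are look-alikes about, which are no part of the job. What is shaped like the tube_block but yellow is not meant.

How it is judged:
On the way, in this order (a step that is already met when the one before it is completed fails the run):
1. the black block is home against the stop in the bay (x of tube_block in the frame of reader above -0.034 m and y of tube_block in the frame of reader between -0.006 and 0.006 m and angle between the x axis of tube_block and the x axis of reader, either way round below 0.08 rad and angle between tube_block's own z axis and vertical below 0.06 rad and height (world z) of tube_block below 0.004 m), for 0.2 s.
2. then the green button is pressed down (value of joint start_button above 0.004 m), for 0.05 s.
At the end, for the whole second after the job is handed in: Black block flat in the bay, within 4 mm of the stop, 6 mm of the bay's centre line and 0.08 rad of its direction; green button up again (under 2 mm), blue one up; empty block, canisters, bottle and timer within 15 mm of where they stood (all of step 1 and linear speed of tube_block below 0.01 m/s and value of joint each of start_button, mode_button below 0.002 m and distance of each of spare_block, canister_a, canister_b, canister_c, bottle, timer from where it was at the start of the episode below 0.015 m); the robot touches nothing.
It fails at once if the black block is lifted or tipped (more than 6 mm off the bench or 0.15 rad) (height (world z) of tube_block above 0.006 m or angle between tube_block's own z axis and vertical above 0.15 rad).
It fails at once if the green button is pressed while the block is not home (value of joint start_button above 0.003 m and x of tube_block in the frame of reader below -0.038 m).
It fails at once if the blue button is pressed (value of joint mode_button above 0.003 m).
It fails at once if the empty block is moved more than 15 mm, lifted or tipped (distance of spare_block from where it was at the start of the episode above 0.015 m or angle between spare_block's own z axis and vertical above 0.15 rad).
It fails at once if a canister, the bottle or the timer is moved more than 15 mm or tipped (distance of any of canister_a, canister_b, canister_c, bottle, timer from where it was at the start of the episode above 0.015 m or angle between any of canister_a, canister_b, canister_c, bottle, timer's own z axis and vertical above 0.2 rad).
It also fails if it takes over 58 s, if anything falls off the work surface, if the arm or the gripper's body presses on something with over 40 N, if the wrist force passes 120 N, or if a joint passes its speed limit or range.

## Working session

There is one attempt and no reset: what is moved stays moved. The work goes in short steps, Python scripts to look and compute and a shell command to move; the robot and the scene stay as the last step left them, time stands still between calls to the robot, and variables do not carry over. Pictures are saved under pics/ and viewed, and the job is handed in when it is done.

```bash
mkdir -p pics; ls; python3 - <<'E'
from station import env
import cv2,numpy as np
s=env.state();print({k:np.round(v,3).tolist() for k,v in s.items()})
for c in ("top","side"):
    im,d=env.get_image(c);cv2.imwrite(f"pics/{c}0.png",im[...,::-1]);np.save(f"{c}_d.npy",d)
    i=env.camera_info(c);print(c,{k:np.round(v,4).tolist() for k,v in i.items()})
E
```

```text
pics
{'time': 0.0, 'joints': [-1.309, 0.182, 1.608, 0.0, 1.354, -0.206], 'joint_velocities': [-0.0, 0.001, 0.001, -0.001, 0.001, 0.0], 'joint_efforts': [-0.001, -43.386, -34.186, 0.07, 0.039, -0.0], 'eef_pos': [0.259, -0.513, 0.404], 'orientation': [-0.001, 0.973, 0.232, -0.0], 'ft_force': [-0.295, -0.566, 0.612], 'ft_torque': [-0.002, 0.03, 0.021], 'gripper_width': 0.088}
top {'vertical_fov': 44.6027, 'cx': 314.4753, 'cy': 235.4318, 'D': [-0.0443, 0.0, 0.0, 0.0, 0.0], 'extrinsics': [[0.0015, -0.9935, 0.1141, 0.4066], [-1.0, -0.001, 0.0043, 0.0245], [-0.0042, -0.1141, -0.9935, 1.3671], [0.0, 0.0, 0.0, 1.0]]}
side {'vertical_fov': 54.3414, 'cx': 322.4261, 'cy': 240.0983, 'D': [-0.1227, 0.0, 0.0, 0.0, 0.0], 'extrinsics': [[-0.9893, -0.091, 0.1138, 0.4309], [-0.1457, 0.6171, -0.7733, 0.8472], [0.0002, -0.7816, -0.6238, 0.783], [0.0, 0.0, 0.0, 1.0]]}
```

View pics/top0.png

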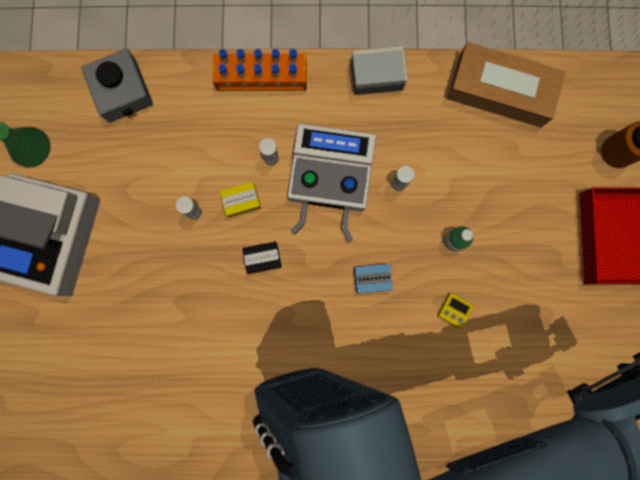

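View pics/side0.png

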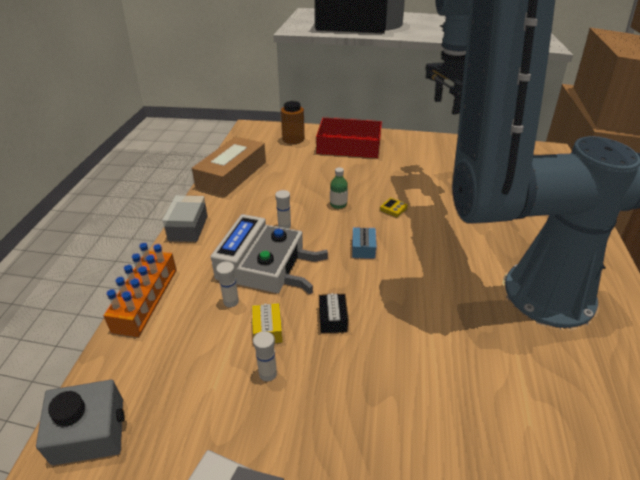

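The top view shows the black block at about (262,257), the reader with its green button at (310,178) and blue button at (349,184), and the bay opening toward the robot between the rails at x≈303 and x≈347. The blue block is at (373,278), and a yellow look-alike is at (240,199).

```bash
cat > h.py <<'E'
from station import env
import numpy as np, cv2
def cam(c):
    i=env.camera_info(c); f=240/np.tan(np.radians(i["vertical_fov"]/2))
    K=np.array([[f,0,i["cx"]],[0,f,i["cy"]],[0,0,1.]]); return K,np.array(i["D"],float),np.array(i["extrinsics"],float)
def plane(c,uv,z):
    K,D,T=cam(c); n=cv2.undistortPoints(np.array(uv,float).reshape(-1,1,2),K,D)[:,0]
    r=np.c_[n,np.ones(len(n))]@T[:3,:3].T; o=T[:3,3]
    return o+r*((z-o[2])/r[:,2])[:,None]
def cloud(c,mask,d):
    K,D,T=cam(c); v,u=np.where(mask&(d>0)); n=cv2.undistortPoints(np.c_[u,v].astype(float).reshape(-1,1,2),K,D)[:,0]
    p=np.c_[n,np.ones(len(n))]*d[v,u][:,None]; return p@T[:3,:3].T+T[:3,3],u,v
def proj(c,P):
    K,D,T=cam(c); Ti=np.linalg.inv(T); return cv2.projectPoints(np.array(P,float).reshape(-1,1,3),cv2.Rodrigues(Ti[:3,:3])[0],Ti[:3,3],K,D)[0][:,0]
E
python3 - <<'E'
from h import *
for c in ("top","side"):
    im,d=env.get_image(c); 
    for n in ("tube_block","reader","spare_block","start_button_top","mode_button"):
        for r in env.silhouettes(n,c)[:4]:
            m=r["mask"]; p,u,v=cloud(c,m,d); 
            if len(p)==0: continue
            zt=np.percentile(p[:,2],95); t=p[p[:,2]>zt-.012]
            print(c,n,round(r["p"],2),np.round(r["location"]),m.sum(),"ztop",round(zt,3),"mean",np.round(np.median(t,0),4),im[m].mean(0).round(),np.round(cv2.minAreaRect(t[:,:2].astype(np.float32)*1000),1) if 0 else cv2.minAreaRect(t[:,:2].astype(np.float32)*1000))
            if n in("tube_block","reader"): np.save(f"m_{c}_{n}_{int(r['location'][1])}.npy",m)
im,d=env.get_image("top")
cv2.imwrite("pics/crop0.png",cv2.resize(im[100:320,200:420,::-1],None,fx=2.7,fy=2.7,interpolation=cv2.INTER_CUBIC))
E
```

```text
top tube_block 0.94 [201. 238.] 985 ztop 0.047 mean [0.6439 0.2034 0.0413] [167. 151.  51.] ((645.3988037109375, 203.87464904785156), (61.721614837646484, 80.135986328125), 16.184268951416016)
top tube_block 0.89 [257. 262.] 979 ztop 0.047 mean [0.5091 0.1515 0.0415] [85. 79. 71.] ((509.60723876953125, 151.5848388671875), (60.67399978637695, 79.82076263427734), 11.72300910949707)
top reader 0.85 [169. 331.] 6614 ztop 0.081 mean [ 0.7583 -0.016   0.0777] [103. 104. 104.] ((729.767578125, -10.72491455078125), (179.332275390625, 142.30380249023438), 82.52659606933594)
top spare_block 0.57 [280. 372.] 948 ztop 0.046 mean [ 0.4619 -0.1043  0.0413] [ 91. 111. 122.] ((461.7243957519531, -103.48359680175781), (60.15019226074219, 80.28710174560547), 5.407563209533691)
top start_button_top 0.66 [177. 309.] 105 ztop 0.084 mean [0.6854 0.0425 0.078 ] [ 19. 104.  42.] ((685.302978515625, 40.370079040527344), (22.42184829711914, 23.290742874145508), 88.84130859375)
side tube_block 0.62 [315. 330.] 1059 ztop 0.046 mean [0.5085 0.1592 0.0416] [63. 59. 54.] ((509.6355285644531, 152.98239135742188), (
[... 331 characters left out ...]
5.  60. 114.] ((672.6321411132812, -43.41022872924805), (18.94624137878418, 15.621994018554688), 69.38619995117188)
side reader 0.61 [254. 262.] 5113 ztop 0.079 mean [0.7553 0.001  0.0766] [98. 97. 97.] ((733.7615356445312, 12.624221801757812), (223.37081909179688, 140.34878540039062), 81.29254913330078)
side spare_block 0.68 [242. 364.] 746 ztop 0.042 mean [ 0.4615 -0.0954  0.0399] [ 73.  90. 100.] ((461.8381042480469, -102.58625793457031), (58.960044860839844, 84.81884765625), 6.230935096740723)
side mode_button 0.46 [232. 280.] 36 ztop 0.08 mean [ 0.6734 -0.041   0.0775] [ 26.  62. 117.] ((672.8108520507812, -43.477447509765625), (18.94624137878418, 16.003877639770508), 69.38619995117188)
```

View pics/crop0.png

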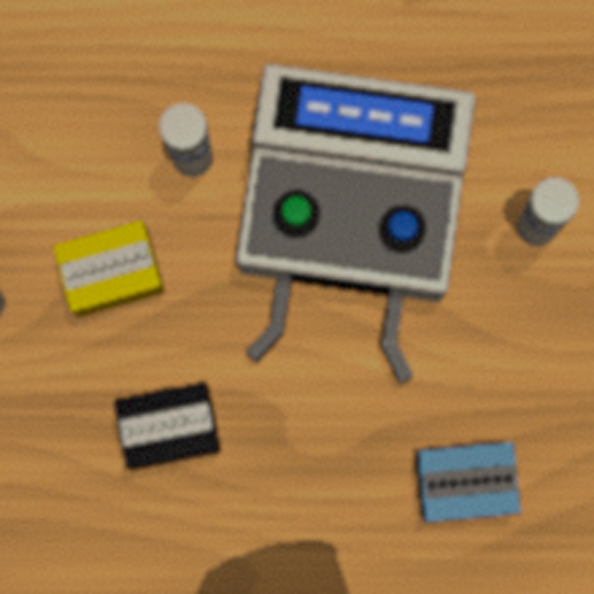

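```bash
python3 - <<'E'
from h import *
im,d=env.get_image("top"); hsv=cv2.cvtColor(im,cv2.COLOR_RGB2HSV)
full=np.zeros(d.shape,bool); full[110:300,210:420]=True
P,u,v=cloud("top",full,d)
print("z hist",np.histogram(P[:,2],bins=np.arange(-.01,.13,.01)))
# buttons
for nm,(lo,hi),(r0,r1,c0,c1) in (("g",(45,85),(165,190,298,322)),("b",(100,125),(172,197,337,361))):
    m=np.zeros(d.shape,bool); h=hsv[r0:r1,c0:c1]; m[r0:r1,c0:c1]=(h[...,0]>lo)&(h[...,0]<hi)&(h[...,1]>140)&(h[...,2]>50)
    q,uu,vv=cloud("top",m,d); print(nm,m.sum(),uu.mean(),vv.mean(),"z",np.percentile(q[:,2],[10,50,90]).round(4),plane("top",[[uu.mean(),vv.mean()]],np.median(q[:,2])).round(4))
C=lambda lo,hi,xl,xh,yl,yh:P[(P[:,2]>lo)&(P[:,2]<hi)&(P[:,0]>xl)&(P[:,0]<xh)&(P[:,1]>yl)&(P[:,1]<yh)]
a=C(.05,.1,.6,.85,-.12,.1); r=cv2.minAreaRect((a[:,:2]*1000).astype(np.float32));print("body",r)
a=C(.07,.1,.7,.85,-.12,.1); print("high",cv2.minAreaRect((a[:,:2]*1000).astype(np.float32)))
th=np.radians(r[2]); 
a=C(.018,.03,.53,.63,-.1,.1); np.save("rails.npy",a)
for s in (1,-1):
    b=a[(a[:,1]>-0.0)if s>0 else a[:,1]<0.0]; b=b[b[:,0]>.578]; print("rail",s,len(b),np.polyfit(b[:,0],b[:,1],1),b[:,0].min(),b[:,0].max(),b.mean(0))
E
```

```text
z hist (array([10144, 19324,   174,   463,  1016,  1987,  2473,   865,  2129,
         618,    23,   322,   172,     0]), array([-0.01,  0.  ,  0.01,  0.02,  0.03,  0.04,  0.05,  0.06,  0.07,
        0.08,  0.09,  0.1 ,  0.11,  0.12,  0.13]))
g 107 309.196261682243 177.47663551401868 z [0.0698 0.0778 0.0815] [[0.6856 0.0421 0.0778]]
b 107 348.9252336448598 183.07476635514018 z [0.071  0.077  0.0814] [[ 0.673 -0.047  0.077]]
body ((715.7581787109375, -7.80096435546875), (180.28468322753906, 172.9174041748047), 81.73175811767578)
high ((747.62744140625, -12.347267150878906), (180.11082458496094, 108.116943359375), 81.56847381591797)
rail 1 125 [-0.32035296  0.25313512] 0.5780472114200088 0.6299725533652375 [0.60235398 0.06016924 0.02525806]
rail -1 125 [ 0.01049984 -0.04715077] 0.5783657302918177 0.6293854754513463 [ 0.60692996 -0.0407781   0.0254243 ]
```

```bash
cat >> h.py <<'E'
from scipy.spatial.transform import Rotation as Ro
O=np.array([.6318,.0043]); YAW=np.radians(-8.2)
def r2w(x,y): c,s=np.cos(YAW),np.sin(YAW); return O+[c*x-s*y,s*x+c*y]
def w2r(p): c,s=np.cos(YAW),np.sin(YAW); a=np.array(p[:2])-O; return np.array([c*a[0]+s*a[1],-s*a[0]+c*a[1]])
def tool():
    s=env.state(); q=np.array(s["orientation"]); R=Ro.from_quat(q[[1,2,3,0]]).as_matrix(); return s,np.array(s["eef_pos"]),R,np.degrees(np.arctan2(R[1,0],R[0,0]))
def go(xy,z,head):
    s,p,R,h=tool(); d=R.T@(np.array([xy[0],xy[1],z])-p); print("t",s["time"],"tcp",p.round(4),"rd",w2r(p).round(4),"head",round(h,2),"F",np.round(s["ft_force"],1),"slide mm",(d*1000).round(1),"roll",round((h-head+180)%360-180,2))
def block(c="top",show=True):
    im,d=env.get_image(c)
    for r in env.silhouettes("tube_block",c):
        m=r["mask"]; p,u,v=cloud(c,m,d)
        if len(p)<100: continue
        col=im[m].mean(0)
        if col[0]>130: continue
        t=p[(p[:,2]>.034)&(p[:,2]<.056)]; rc=cv2.minAreaRect((t[:,:2]*1000).astype(np.float32)); (cx,cy),(w,h),a=rc
        if w>h: a-=90
        a=(a+90)%180-90
        print(c,"p",round(r["p"],2),"loc",np.round(r["location"]),"w",round(cx/1000,4),round(cy/1000,4),"size",round(w,1),round(h,1),"yaw",round(a,1),"| reader",w2r((cx/1000,cy/1000)).round(4),"rel",round(a-np.degrees(YAW),1))
    return im
E
python3 - <<'E'
from h import *
block()
im,d=env.get_image("top")
for n in("canister_a","bottle","timer","spare_block"):
    for r in env.boxes_of(n,"top")[:3]:
        p=plane("top",[r["location"][::-1]],.06)[0]; print(n,round(r["p"],2),np.round(r["location"]),p.round(3),"rd",w2r(p).round(3))
go((.4967,.2154),.405,101.5)
E
```

```text
top p 0.76 loc [257. 259.] w 0.5091 0.1514 size 59.8 79.8 yaw 11.6 | reader [-0.1425  0.1281] rel 19.8
canister_a 0.6 [178. 401.] [ 0.689 -0.166  0.06 ] rd [ 0.081 -0.161]
canister_a 0.57 [206. 188.] [0.623 0.318 0.06 ] rd [-0.054  0.309]
canister_a 0.16 [169. 330.] [ 0.71  -0.005  0.06 ] rd [0.078 0.002]
bottle 0.93 [240. 459.] [ 0.548 -0.296  0.06 ] rd [-0.04  -0.309]
bottle 0.34 [177. 401.] [ 0.69  -0.167  0.06 ] rd [ 0.082 -0.161]
timer 0.93 [309. 455.] [ 0.393 -0.282  0.06 ] rd [-0.195 -0.317]
spare_block 0.89 [278. 373.] [ 0.461 -0.101  0.06 ] rd [-0.154 -0.128]
spare_block 0.52 [178. 309.] [0.687 0.042 0.06 ] rd [0.049 0.045]
t 1.15 tcp [ 0.2593 -0.5132  0.4047] rd [-0.2949 -0.5654] head 26.8 F [ 1.1 -0.  -0.1] slide mm [ 5.405e+02 -5.433e+02 -3.000e-01] roll -74.7
```

```bash
python3 -m pendant '{"slide":[[27,-27,0],[54,-54,0],[81,-81,0],[108,-108,0],[135,-136,0],[162,-163,0],[189,-190,0],[216,-217,0],[243,-244,0],[270,-271,0],[297,-298,0],[324,-326,0]],"roll":[-6,-12,-18,-24,-30,-36,-42,-48,-54,-60,-66,-70],"hand":[0.03,0.03,0.03,0.03,0.03,0.03,0.03,0.03,0.03,0.03,0.03,0.03]}' 2>&1 | tail -5
python3 -c "
from h import *
go((.4967,.2154),.405,101.5)"
```

```text
time: 2.15
eef_pos: [0.4147, -0.0359, 0.4052]
orientation: [0.001, 0.662, 0.749, 0.0]
ft_force: [1.3, -0.9, -0.4]
gripper_width: 0.03
t 2.15 tcp [ 0.4147 -0.0359  0.4052] rd [-0.2092 -0.0708] head 97.09 F [ 1.3 -0.9 -0.4] slide mm [2.392e+02 1.124e+02 2.000e-01] roll -4.41
```

I typed millimetres where the slide takes metres. The speed cap kept the motion on the intended line, so no harm was done. I'll use metres from here.

```bash
python3 -m pendant '{"slide":[[0.036,0.017,0],[0.072,0.034,0],[0.108,0.051,0],[0.144,0.068,0],[0.18,0.085,0],[0.21,0.099,0],[0.239,0.112,0],[0.239,0.112,0],[0.239,0.112,0]],"roll":[-1,-2,-3,-4,-4.4,-4.4,-4.4,-4.4,-4.4],"hand":[0.03,0.03,0.03,0.03,0.03,0.03,0.03,0.03,0.03]}' 2>&1 | tail -5
python3 -c "
from h import *
go((.4967,.2154),.178,101.5)"
```

```text
time: 2.9
eef_pos: [0.4975, 0.2139, 0.4043]
orientation: [-0.0, 0.634, 0.774, -0.0]
ft_force: [0.8, -0.5, -0.2]
gripper_width: 0.0301
t 2.9 tcp [0.4975 0.2139 0.4043] rd [-0.1629  0.1883] head 101.38 F [ 0.8 -0.5 -0.2] slide mm [  1.6  -0.3 226.3] roll -0.12
```

Now lower to tips at about 12 mm, beside the block's left face.

```bash
python3 -m pendant '{"slide":[[0.002,0,0.035],[0.002,0,0.07],[0.002,0,0.105],[0.002,0,0.14],[0.002,0,0.17],[0.002,0,0.195],[0.002,0,0.212],[0.002,0,0.221],[0.002,0,0.226],[0.002,0,0.226]],"roll":[0,0,0,0,0,0,0,0,0,0],"hand":[0.03,0.03,0.03,0.03,0.03,0.03,0.03,0.03,0.03,0.03]}' 2>&1 | tail -5
python3 - <<'E'
from h import *
go((.4967,.2154),.178,101.5)
for c in("top","side"):
    im,_=env.get_image(c); cv2.imwrite(f"pics/a_{c}.png",cv2.resize(im[130:400,180:460,::-1],None,fx=2,fy=2))
E
```

```text
time: 3.73
eef_pos: [0.4971, 0.2138, 0.1784]
orientation: [-0.0, 0.635, 0.772, -0.0]
ft_force: [-0.5, 0.7, -0.7]
gripper_width: 0.0303
t 3.7333 tcp [0.4971 0.2138 0.1784] rd [-0.1632  0.1882] head 101.15 F [-0.5  0.7 -0.7] slide mm [ 1.6 -0.1  0.4] roll -0.35
```

View pics/a_side.png

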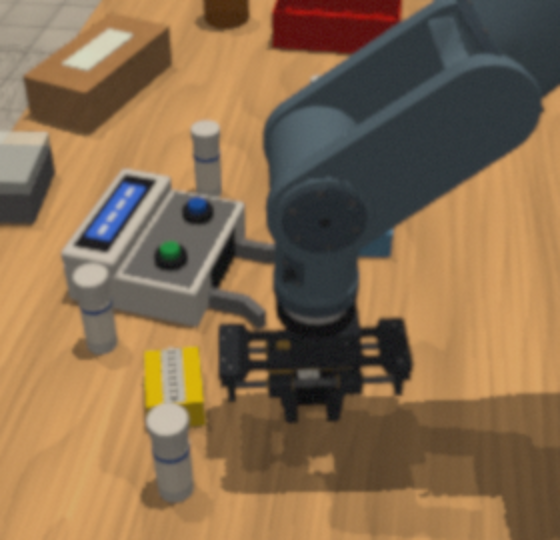

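View pics/a_top.png

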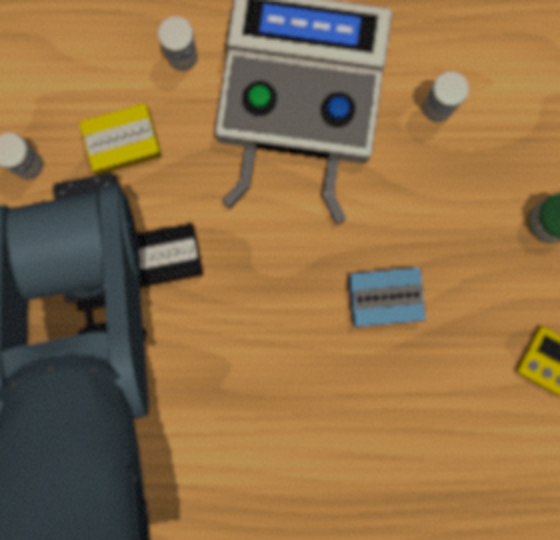

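```bash
python3 -m pendant '{"slide":[[-0.005,0,0],[-0.01,0,0],[-0.015,0,0],[-0.02,0,0],[-0.026,0,0],[-0.032,0,0],[-0.039,-0.001,0],[-0.045,-0.001,0],[-0.051,-0.002,0],[-0.057,-0.002,0],[-0.063,-0.003,0],[-0.069,-0.004,0]],"roll":[0,0,0,0,1.2,2.4,3.6,4.8,6,7.2,8.4,9.6],"hand":[0.03,0.03,0.03,0.03,0.03,0.03,0.03,0.03,0.03,0.03,0.03,0.03]}' 2>&1 | tail -5
python3 - <<'E'
from h import *
go((.4967,.2154),.178,101.5)
for c in("top","side"):
    im=block(c); cv2.imwrite(f"pics/b_{c}.png",cv2.resize(im[130:400,180:460,::-1],None,fx=2,fy=2))
E
```

```text
time: 4.83
eef_pos: [0.5067, 0.1455, 0.1787]
orientation: [-0.0, 0.698, 0.716, 0.0]
ft_force: [0.5, 3.4, 3.2]
gripper_width: 0.0297
t 4.8333 tcp [0.5067 0.1455 0.1787] rd [-0.144   0.1219] head 91.48 F [0.5 3.4 3.2] slide mm [70.2 -8.2  0.7] roll -10.02
top p 0.92 loc [256. 294.] w 0.5074 0.0766 size 59.7 41.0 yaw -89.9 | reader [-0.1335  0.0539] rel -81.7
side p 0.51 loc [300. 334.] w 0.5099 0.118 size 36.3 40.2 yaw 88.2 | reader [-0.1368  0.0951] rel 96.4
```

View pics/b_top.png

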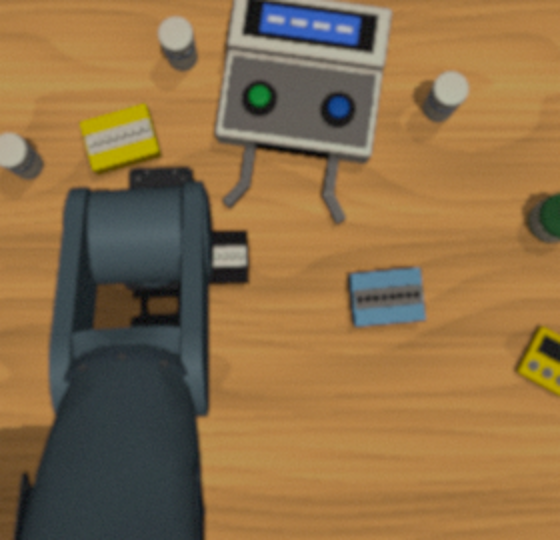

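```bash
python3 -m pendant '{"slide":[[-0.006,0,0],[-0.012,0,0],[-0.019,-0.001,0],[-0.025,-0.001,0],[-0.031,-0.002,0],[-0.037,-0.002,0],[-0.043,-0.003,0],[-0.05,-0.004,0],[-0.056,-0.005,0],[-0.062,-0.006,0],[-0.067,-0.007,0],[-0.071,-0.008,0]],"roll":[1.2,2.4,3.6,4.8,6,7.2,8.4,9.7,9.7,9.7,9.7,9.7],"hand":[0.03,0.03,0.03,0.03,0.03,0.03,0.03,0.03,0.03,0.03,0.03,0.03]}' 2>&1 | tail -5
python3 - <<'E'
from h import *
go(r2w(-.131,.0495),.178,81.8)
for c in("top","side"):
    im=block(c); cv2.imwrite(f"pics/c_{c}.png",cv2.resize(im[130:400,180:460,::-1],None,fx=2,fy=2))
E
```

```text
time: 6.03
eef_pos: [0.5006, 0.0743, 0.1788]
orientation: [0.0, 0.755, 0.655, 0.0]
ft_force: [0.3, 1.2, -0.6]
gripper_width: 0.0297
t 6.0333 tcp [0.5006 0.0743 0.1788] rd [-0.1399  0.0506] head 81.89 F [ 0.3  1.2 -0.6] slide mm [-1.1  8.9  0.8] roll 0.09
top p 0.56 loc [269. 329.] w 0.4897 -0.0026 size 25.3 59.1 yaw 82.1 | reader [-0.1397 -0.0271] rel 90.3
side p 0.72 loc [278. 341.] w 0.5037 0.0444 size 42.5 31.7 yaw -2.0 | reader [-0.1325  0.0214] rel 6.2
side p 0.38 loc [255. 258.] w 0.7131 -0.0062 size 186.5 169.4 yaw -9.8 | reader [0.082  0.0012] rel -1.6
```

View pics/c_top.png

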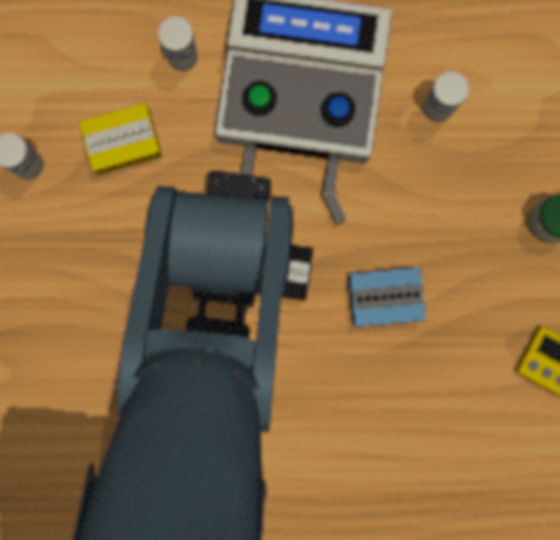

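```bash
python3 -m pendant '{"slide":[[0.006,0,0],[0.014,0,0],[0.02,0,-0.01],[0.02,0,-0.04],[0.02,0,-0.075],[0.02,0,-0.1],[0.02,0,-0.11],[0.01,-0.01,-0.11],[0,-0.02,-0.11],[-0.01,-0.03,-0.11],[-0.02,-0.04,-0.11],[-0.03,-0.05,-0.11]],"roll":[0,0,0,0,0,0,6,13,20,27,34,41],"hand":[0.03,0.03,0.03,0.03,0.03,0.03,0.03,0.03,0.03,0.03,0.03,0.03]}' 2>&1 | tail -5
python3 -c "
from h import *
go(r2w(-.195,0),.27,-8.2)"
```

```text
time: 7.23
eef_pos: [0.4464, 0.0528, 0.2895]
orientation: [0.0, 0.938, 0.347, 0.0]
ft_force: [0.3, 0.5, 1.4]
gripper_width: 0.0301
t 7.2333 tcp [0.4464 0.0528 0.2895] rd [-0.1904  0.0215] head 40.63 F [0.3 0.5 1.4] slide mm [-19.3  10.7  19.5] roll 48.83
```

```bash
python3 -m pendant '{"slide":[[-0.003,0.002,0],[-0.006,0.004,0],[-0.01,0.006,0],[-0.014,0.008,0],[-0.017,0.01,0],[-0.019,0.011,0],[-0.019,0.011,0],[-0.019,0.011,0],[-0.019,0.011,0]],"roll":[7,14,21,28,35,42,48.8,48.8,48.8],"hand":[0.03,0.03,0.03,0.03,0.03,0.03,0.03,0.03,0.03]}' 2>&1 | tail -5
python3 - <<'E'
from h import *
go(r2w(-.195,0),.178,-8.2)
for c in("top","side"):
    im=block(c); cv2.imwrite(f"pics/d_{c}.png",cv2.resize(im[130:400,180:460,::-1],None,fx=2,fy=2))
E
```

```text
time: 7.98
eef_pos: [0.4398, 0.032, 0.2893]
orientation: [0.0, 0.998, -0.067, 0.0]
ft_force: [0.6, -0.7, -0.1]
gripper_width: 0.0303
t 7.9833 tcp [0.4398 0.032  0.2893] rd [-1.94e-01  1.00e-04] head -7.65 F [ 0.6 -0.7 -0.1] slide mm [-1.100e+00  1.000e-01  1.113e+02] roll 0.55
top p 0.58 loc [254. 318.] w 0.5162 0.02 size 79.4 14.7 yaw -8.8 | reader [-0.1166 -0.0009] rel -0.6
top p 0.25 loc [309. 454.] w 0.0 0.0 size 0.0 0.0 yaw 0.0 | reader [-0.6247 -0.0944] rel 8.2
side p 0.59 loc [275. 345.] w 0.4931 0.0253 size 85.5 60.2 yaw -6.1 | reader [-0.1402  0.001 ] rel 2.1
```

View pics/d_top.png

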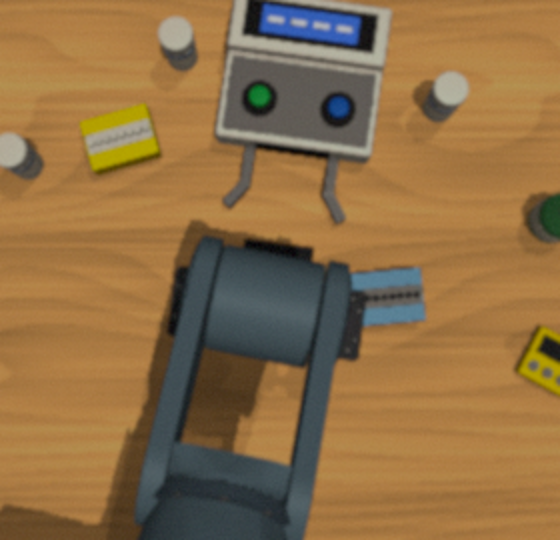

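View pics/d_side.png

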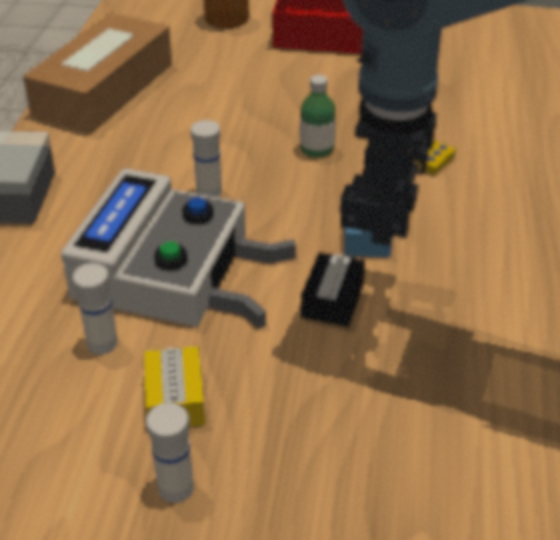

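```bash
python3 -m pendant '{"slide":[[-0.001,0,0.03],[-0.001,0,0.06],[-0.001,0,0.085],[-0.001,0,0.1],[-0.001,0,0.109],[-0.001,0,0.111],[-0.001,0,0.111]],"roll":[0.5,0.5,0.5,0.5,0.5,0.5,0.5],"hand":[0.03,0.03,0.03,0.03,0.03,0.03,0.03]}' 2>&1 | tail -5
python3 -c "
from h import *
go(r2w(-.075,0),.178,-8.2)"
```

```text
time: 8.77
eef_pos: [0.4388, 0.0317, 0.1776]
orientation: [-0.0, 0.997, -0.073, -0.0]
ft_force: [0.1, -0.7, -0.4]
gripper_width: 0.0296
t 8.7667 tcp [0.4388 0.0317 0.1776] rd [-0.1949 -0.0005] head -8.36 F [ 0.1 -0.7 -0.4] slide mm [119.9  -0.8  -0.5] roll -0.16
```

```bash
python3 -m pendant '{"slide":[[0.007,0,0],[0.014,0,0],[0.021,0,0],[0.028,0,0],[0.035,0,0],[0.042,0,0],[0.049,-0.001,0],[0.056,-0.001,0],[0.063,-0.001,0],[0.069,-0.001,0],[0.074,-0.001,0],[0.076,-0.001,0]],"roll":[0,0,0,0,0,0,0,0,0,0,0,0],"hand":[0.03,0.03,0.03,0.03,0.03,0.03,0.03,0.03,0.03,0.03,0.03,0.03]}' 2>&1 | tail -5
python3 - <<'E'
from h import *
go(r2w(-.0695,0),.178,-8.2)
for c in("top","side"):
    im=block(c); cv2.imwrite(f"pics/e_{c}.png",cv2.resize(im[130:400,180:460,::-1],None,fx=2,fy=2))
E
```

```text
time: 9.77
eef_pos: [0.515, 0.0213, 0.1777]
orientation: [0.0, 0.997, -0.073, 0.0]
ft_force: [-5.2, 0.8, 3.4]
gripper_width: 0.0302
t 9.7667 tcp [0.515  0.0213 0.1777] rd [-0.118   0.0002] head -8.41 F [-5.2  0.8  3.4] slide mm [48.5  0.  -0.2] roll -0.21
side p 0.79 loc [279. 313.] w 0.5767 0.0141 size 82.1 17.8 yaw -2.7 | reader [-0.0559  0.0018] rel 5.5
```

View pics/e_top.png

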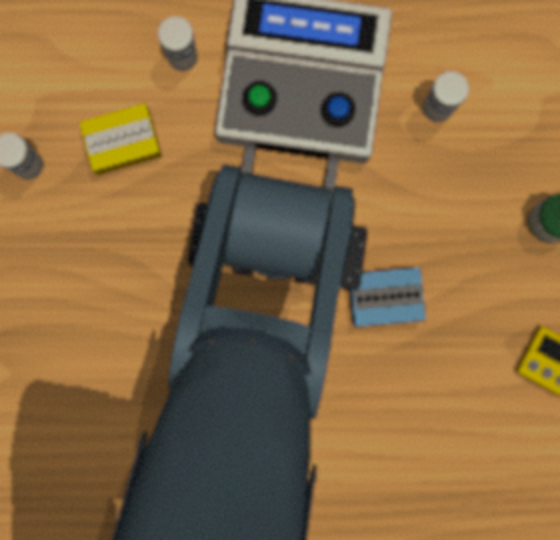

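View pics/e_side.png

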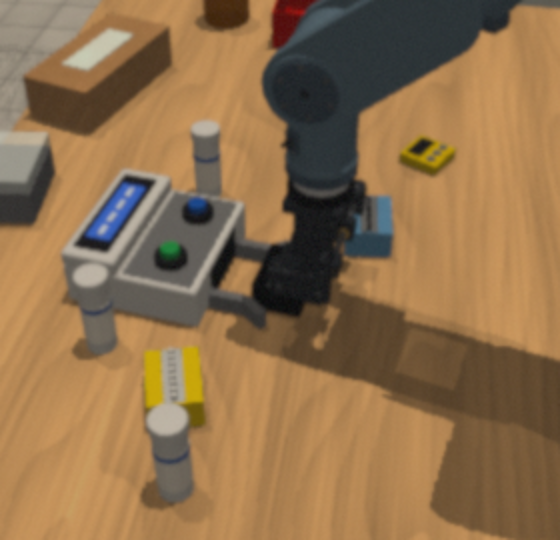

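```bash
python3 -m pendant '{"slide":[[0.004,0,0],[0.008,0,0],[0.012,0,0],[0.016,0,0],[0.02,0,0],[0.024,0,0],[0.028,0,0],[0.032,0,0],[0.036,0,0],[0.039,0,0],[0.042,0,0],[0.042,0,0]],"roll":[0,0,0,0,0,0,0,0,0,0,0,0],"hand":[0.03,0.03,0.03,0.03,0.03,0.03,0.03,0.03,0.03,0.03,0.03,0.03]}' 2>&1 | tail -5
python3 - <<'E'
from h import *
go(r2w(-.0695,0),.178,-8.2)
E
```

```text
time: 10.97
eef_pos: [0.5563, 0.0152, 0.1779]
orientation: [0.0, 0.997, -0.073, 0.001]
ft_force: [0.6, -0.6, -0.2]
gripper_width: 0.0299
t 10.9667 tcp [0.5563 0.0152 0.1779] rd [-0.0763  0.0001] head -8.4 F [ 0.6 -0.6 -0.2] slide mm [ 6.8  0.  -0.1] roll -0.2
```

```bash
python3 -m pendant '{"slide":[[0.001,0,0],[0.002,0,0],[0.003,0,0],[0.004,0,0],[0.005,0,0],[0.006,0,0]],"roll":[0,0,0,0,0,0],"hand":[0.03,0.03,0.03,0.03,0.03,0.03]}' 2>&1 | tail -5
python3 - <<'E'
from h import *
go(r2w(-.0695,0),.178,-8.2)
E
python3 -m pendant '{"slide":[[0.001,0,0],[0.002,0,0],[0.002,0,0]],"roll":[0,0,0],"hand":[0.03,0.03,0.03]}' 2>&1 | tail -5
python3 - <<'E'
from h import *
go(r2w(-.0695,0),.178,-8.2)
E
```

```text
time: 11.47
eef_pos: [0.5616, 0.0146, 0.1778]
orientation: [-0.0, 0.997, -0.073, -0.0]
ft_force: [-5.0, 0.6, 4.2]
gripper_width: 0.0299
t 11.4667 tcp [0.5616 0.0146 0.1778] rd [-0.071   0.0002] head -8.39 F [-5.   0.6  4.2] slide mm [ 1.5  0.2 -0.2] roll -0.19
time: 11.72
eef_pos: [0.5638, 0.0142, 0.1777]
orientation: [0.0, 0.997, -0.073, 0.0]
ft_force: [-1.9, 1.6, 1.3]
gripper_width: 0.0304
t 11.7167 tcp [0.5638 0.0142 0.1777] rd [-0.0687  0.0001] head -8.4 F [-1.9  1.6  1.3] slide mm [-0.8  0.1 -0.3] roll -0.2
```

Not at the stop yet, since the force is still only the 5 N of sliding. I'll continue in fine steps and watch the force.

```bash
python3 -m pendant '{"slide":[[0.001,0,0],[0.002,0,0]],"roll":[0,0],"hand":[0.03,0.03]}' 2>&1 | grep -E "eef_pos|force"
python3 -m pendant '{"slide":[[0.001,0,0],[0.002,0,0]],"roll":[0,0],"hand":[0.03,0.03]}' 2>&1 | grep -E "eef_pos|force"
python3 -c "
from h import *
go(r2w(-.0695,0),.178,-8.2)"
```

```text
eef_pos: [0.5647, 0.0141, 0.1775]
ft_force: [-12.1, 2.0, 9.4]
eef_pos: [0.5654, 0.014, 0.1771]
ft_force: [-19.3, 0.7, 14.8]
t 12.05 tcp [0.5654 0.014  0.1771] rd [-0.0671  0.0002] head -8.37 F [-19.3   0.7  14.8] slide mm [-2.4  0.2 -0.9] roll -0.17
```

The force has risen to 19 N, so the block is seated on the stop. Backing off and looking.

```bash
python3 -m pendant '{"slide":[[-0.003,0,0],[-0.008,0,0],[-0.016,0,0],[-0.026,0,0],[-0.04,0,0],[-0.06,0,-0.03],[-0.08,0,-0.06],[-0.1,0,-0.09],[-0.12,0,-0.12],[-0.13,0,-0.14],[-0.13,0,-0.14],[-0.13,0,-0.14]],"roll":[0,0,0,0,0,0,0,0,0,0,0,0],"hand":[0.03,0.03,0.02,0.01,0,0,0,0,0,0,0,0]}' 2>&1 | tail -5
python3 - <<'E'
from h import *
go(r2w(.048,.045),.32,-8.2)
for c in("top","side"):
    im=block(c); cv2.imwrite(f"pics/f_{c}.png",cv2.resize(im[130:330,220:440,::-1],None,fx=2.7,fy=2.7))
E
```

```text
time: 13.05
eef_pos: [0.439, 0.0326, 0.3189]
orientation: [0.0, 0.997, -0.073, 0.002]
ft_force: [0.1, 0.3, 0.3]
gripper_width: 0.0005
t 13.05 tcp [0.439  0.0326 0.3189] rd [-0.1948  0.0006] head -8.39 F [0.1 0.3 0.3] slide mm [ 2.427e+02 -4.530e+01  1.000e-01] roll -0.19
top p 0.97 loc [218. 322.] w 0.6017 0.0083 size 79.8 60.4 yaw -8.0 | reader [-0.0304 -0.0004] rel 0.2
side p 0.93 loc [263. 302.] w 0.6012 0.0109 size 83.2 59.2 yaw -9.2 | reader [-0.0312  0.0022] rel -1.0
```

View pics/f_top.png

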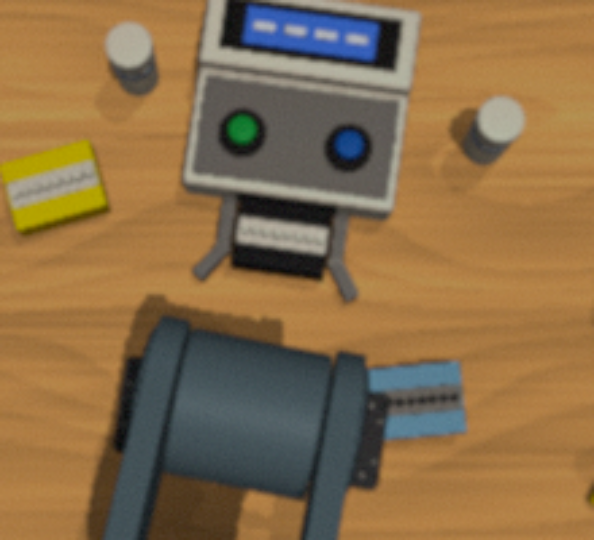

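View pics/f_side.png

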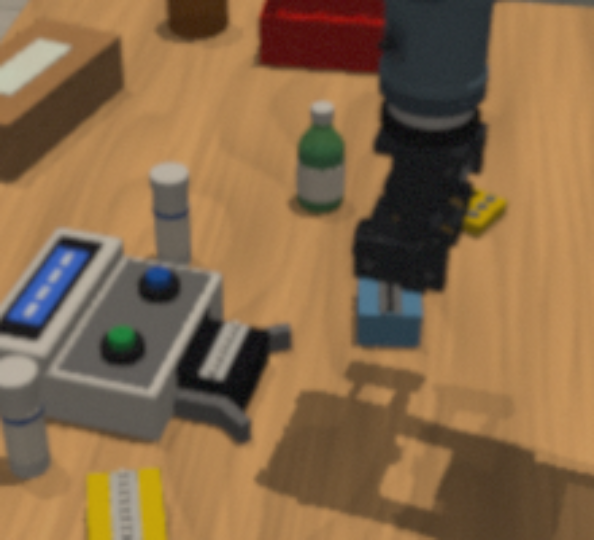

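The block is home: (-0.030, 0.000) in the reader frame, 0.2° off. Next I measure the button and its collar heights.

```bash
python3 - <<'E'
from h import *
for c in("top","side"):
    D=[]
    for i in range(3):
        im,d=env.get_image(c); D.append(d)
    d=np.median(D,0)
    P,u,v=cloud(c,np.ones(d.shape,bool),d)
    R=np.array([w2r(p) for p in P]) if 0 else (P[:,:2]-O)@np.array([[np.cos(YAW),-np.sin(YAW)],[np.sin(YAW),np.cos(YAW)]])
    for y0 in(.045,-.045):
        r=np.hypot(R[:,0]-.048,R[:,1]-y0)
        print(c,y0,[(k,int(s.sum()),np.percentile(P[s,2],[10,50,90]).round(4).tolist()) for k in range(0,30,4) for s in [(r>=k/1000)&(r<(k+4)/1000)&(P[:,2]>.03)] if s.sum()])
    h=cv2.cvtColor(im,cv2.COLOR_RGB2HSV)[v,u]
    s=(np.hypot(R[:,0]-.048,R[:,1]-.045)<.02)&(h[:,0]>45)&(h[:,0]<85)&(h[:,1]>140)
    print(c,"green",s.sum(),plane(c,[[u[s].mean(),v[s].mean()]],.076).round(4),w2r(plane(c,[[u[s].mean(),v[s].mean()]],.076)[0]).round(4))
E
```

```text
top 0.045 [(0, 8, [0.0781, 0.0795, 0.0811]), (4, 32, [0.0773, 0.079, 0.081]), (8, 53, [0.0718, 0.0779, 0.0803]), (12, 62, [0.0671, 0.0698, 0.0713]), (16, 100, [0.0623, 0.068, 0.0704]), (20, 87, [0.056, 0.0579, 0.06]), (24, 120, [0.0559, 0.0579, 0.0604]), (28, 147, [0.0555, 0.0578, 0.0602])]
top -0.045 [(0, 10, [0.0769, 0.08, 0.0821]), (4, 29, [0.0774, 0.0786, 0.0801]), (8, 56, [0.0719, 0.078, 0.0798]), (12, 58, [0.0675, 0.0691, 0.0713]), (16, 98, [0.0614, 0.0682, 0.0712]), (20, 94, [0.0555, 0.058, 0.061]), (24, 120, [0.0557, 0.0581, 0.0601]), (28, 149, [0.0552, 0.0575, 0.0603])]
top green 111 [[0.6858 0.0419 0.076 ]] [0.0481 0.045 ]
side 0.045 [(0, 5, [0.077, 0.0782, 0.0788]), (4, 21, [0.0775, 0.0783, 0.0792]), (8, 49, [0.0687, 0.0763, 0.078]), (12, 34, [0.0666, 0.0682, 0.0738]), (16, 72, [0.0585, 0.0666, 0.069]), (20, 68, [0.056, 0.0579, 0.066]), (24, 59, [0.0551, 0.057, 0.0579]), (28, 76, [0.0558, 0.0569, 0.0582])]
side -0.045 [(0, 5, [0.0769, 0.0775, 0.0788]), (4, 16, [0.0776, 0.0782, 0.0796]), (8, 44, [0.0675, 0.076, 0.0787]), (12, 27, [0.0671, 0.0686, 0.0743]), (16, 71, [0.0576, 0.0656, 0.0686]), (20, 52, [0.0561, 0.0576, 0.0669]), (24, 48, [0.0561, 0.0572, 0.0583]), (28, 62, [0.0558, 0.057, 0.0582])]
side green 67 [[0.6851 0.0457 0.076 ]] [0.0468 0.0485]
```

```bash
python3 -m pendant '{"slide":[[0.03,-0.006,0],[0.06,-0.012,0],[0.09,-0.018,0],[0.12,-0.024,0],[0.15,-0.03,0],[0.18,-0.035,0],[0.21,-0.04,0],[0.23,-0.043,0],[0.243,-0.045,0],[0.243,-0.045,0],[0.243,-0.045,0]],"roll":[0,0,0,0,0,0,0,0,0,0,0],"hand":[0,0,0,0,0,0,0,0,0,0,0]}' 2>&1 | tail -5
python3 -c "
from h import *
go(r2w(.048,.045),.252,-8.2)"
```

```text
time: 14.47
eef_pos: [0.6859, 0.0416, 0.3167]
orientation: [-0.0, 0.997, -0.073, -0.001]
ft_force: [-0.2, 0.5, 0.0]
gripper_width: 0.0003
t 14.4667 tcp [0.6859 0.0416 0.3167] rd [0.0482 0.0447] head -8.4 F [-0.2  0.5  0. ] slide mm [-0.1 -0.3 64.7] roll -0.2
```

```bash
python3 -m pendant '{"slide":[[0,0,0.02],[0,0,0.04],[0,0,0.054],[0,0,0.062],[0,0,0.065],[0,0,0.065]],"roll":[0,0,0,0,0,0],"hand":[0,0,0,0,0,0]}' 2>&1 | grep -E "eef|force"
python3 -m pendant '{"slide":[[0,0,0.002],[0,0,0.004],[0,0,0.006],[0,0,0.008],[0,0,0.01]],"roll":[0,0,0,0,0],"hand":[0,0,0,0,0]}' 2>&1 | grep -E "eef|force"
python3 - <<'E'
from h import *
im,_=env.get_image("side"); cv2.imwrite("pics/g_side.png",cv2.resize(im[130:330,220:440,::-1],None,fx=2.7,fy=2.7))
E
```

```text
eef_pos: [0.6854, 0.0417, 0.2521]
ft_force: [-0.2, 0.1, -0.1]
eef_pos: [0.6861, 0.0416, 0.2431]
ft_force: [-0.9, -0.6, 2.7]
```

View pics/g_side.png

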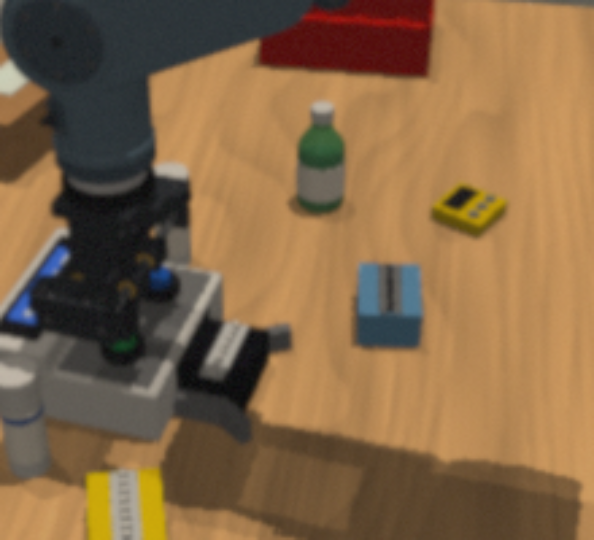

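The closed fingertips are on the green button at (120,345) in the crop, with 2.7 N of force. The body is clear of the canister. Pressing down now in 1 mm steps.

```bash
python3 -m pendant '{"slide":[[0,0,0.001],[0,0,0.002],[0,0,0.003],[0,0,0.004]],"roll":[0,0,0,0],"hand":[0,0,0,0]}' 2>&1 | grep -E "eef|force"
python3 -m pendant '{"slide":[[0,0,0.001],[0,0,0.002],[0,0,0.002]],"roll":[0,0,0],"hand":[0,0,0]}' 2>&1 | grep -E "eef|force"
```

```text
eef_pos: [0.6861, 0.0417, 0.2392]
ft_force: [-0.7, 0.6, 3.9]
eef_pos: [0.6861, 0.0417, 0.2383]
ft_force: [-3.8, 0.7, 11.9]
```

At 11.9 N with motion arrested, the button is bottomed (full travel takes 5 N). I'll hold briefly, then lift and retreat.

```bash
python3 -m pendant '{"slide":[[0,0,0],[0,0,0],[0,0,-0.004],[0,0,-0.012],[0,0,-0.03],[0,0,-0.06],[0,0,-0.09],[-0.03,0.006,-0.1],[-0.06,0.012,-0.1],[-0.09,0.018,-0.1],[-0.12,0.024,-0.1],[-0.15,0.03,-0.1]],"roll":[0,0,0,0,0,0,0,0,0,0,0,0],"hand":[0,0,0,0,0,0,0,0,0,0,0,0]}' 2>&1 | tail -5
python3 -m pendant '{"slide":[[-0.03,0.006,0],[-0.06,0.012,0],[-0.09,0.015,0],[-0.1,0.015,0],[-0.1,0.015,0],[-0.1,0.015,0]],"roll":[0,0,0,0,0,0],"hand":[0,0,0,0,0,0]}' 2>&1 | tail -5
python3 - <<'E'
from h import *
for c in("top","side"):
    im=block(c); cv2.imwrite(f"pics/h_{c}.png",cv2.resize(im[100:360,170:490,::-1],None,fx=2.2,fy=2.2))
    _,d=env.get_image(c)
    P,u,v=cloud(c,np.ones(d.shape,bool),d)
    R=(P[:,:2]-O)@np.array([[np.cos(YAW),-np.sin(YAW)],[np.sin(YAW),np.cos(YAW)]])
    for y0 in(.045,-.045):
        s=(np.hypot(R[:,0]-.048,R[:,1]-y0)<.008)&(P[:,2]>.05)&(P[:,2]<.1); print(c,y0,s.sum(),np.median(P[s,2]).round(4))
E
```

```text
time: 17.02
eef_pos: [0.5313, 0.0339, 0.3363]
orientation: [-0.0, 0.997, -0.073, -0.0]
ft_force: [-0.1, -0.1, 0.4]
gripper_width: 0.0007
time: 17.52
eef_pos: [0.4326, 0.0336, 0.3373]
orientation: [0.0, 0.997, -0.073, 0.001]
ft_force: [0.0, 0.1, -0.0]
gripper_width: 0.0005
top p 0.61 loc [217. 323.] w 0.6014 0.0083 size 79.6 60.5 yaw -9.0 | reader [-0.0306 -0.0004] rel -0.8
top p 0.61 loc [278. 378.] w 0.4618 -0.105 size 59.8 76.1 yaw 5.2 | reader [-0.1527 -0.1325] rel 13.4
top 0.045 34 0.0784
top -0.045 40 0.0788
side p 0.87 loc [264. 304.] w 0.6018 0.0103 size 84.0 60.0 yaw -8.1 | reader [-0.0306  0.0017] rel 0.1
side 0.045 25 0.0785
side -0.045 18 0.0783
```

View pics/h_top.png

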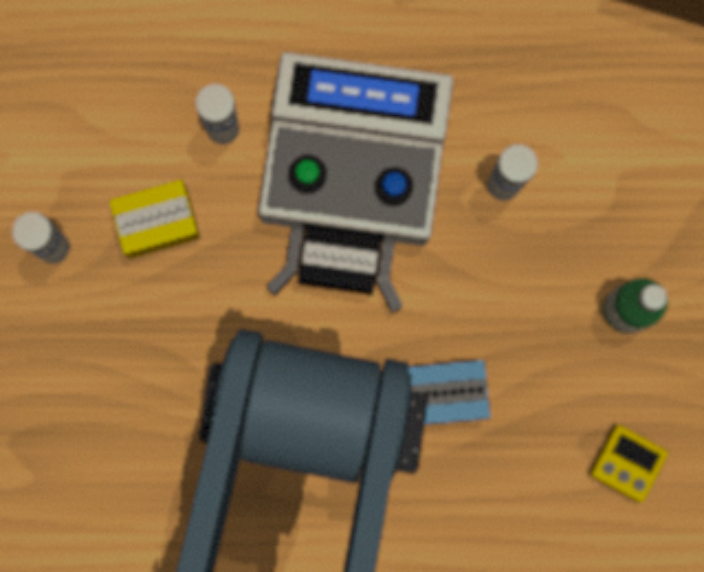

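View pics/h_side.png

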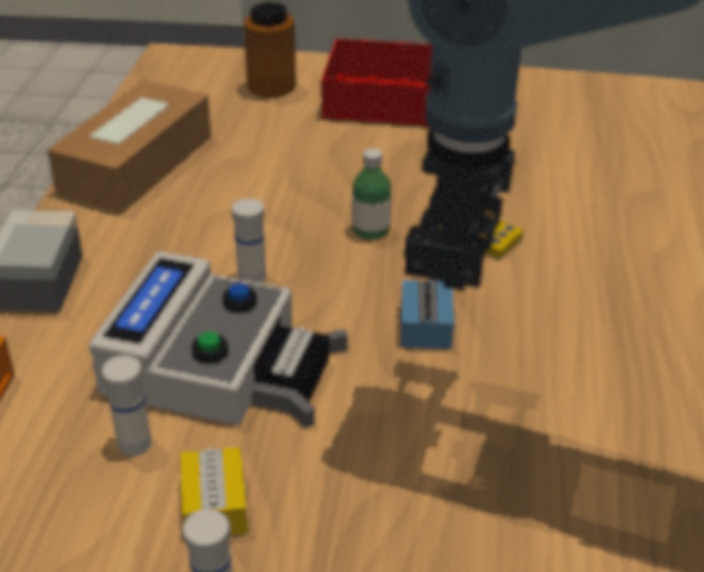

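The block is home, both buttons read up at 78 mm, and the other objects stand where they were. Handing in.

```bash
python3 -c "
from station import env
print(env.close_job(), env.state()['time'])"
```

```text
the job is handed in; nothing more can be done
the job is handed in; nothing more can be done
```

The black block is home against the stop, the green button was pressed right down and released, and the job was handed in at about 18 s. No verdict was reported.

**Block:** I pushed it sideways with two slightly open fingers, turning it into line with the bay. I then pushed it from behind until the force rose to 19 N against the stop, without gripping or lifting it. The last camera checks put it at x = -30.6 mm. The top camera gave y = -0.4 mm and the side camera +1.7 mm, a difference within the calibration's accuracy. The angle error was under 1°.

**Green button:** I pressed it with closed fingertips until it stopped moving, at about 12 N; right down takes 5 N. Its actual travel was not readable. Afterwards both buttons measured up, at 78 mm.

**Other things:** The last pictures showed the blue block, timer, bottle and canisters looking where they were at the start; of these I only re-measured the blue block, whose position was unchanged to within 2 mm. The arm was clear, with about 0 N at the wrist.

**One slip:** I typed the first move in millimetres instead of metres. The speed cap kept it on the intended line in free air, and nothing was touched.

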